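Put a drilling job away: templates on the keeper peg, blanks squared in the corner

TASK

The drilling job is over. Hang both steel drill templates by their eyes on the peg of the grey stand, pushing each one past the gravity flap so that the flap drops shut behind it. Lay all the loose aluminium blanks flat in one stack in the squaring corner, long sides along the far fence, tap the stack until every edge is flush against both fences, and leave everything else on the bench where it is.

Things in the scene. Friction and masses are not known exactly. Their poses are not given: they have to be found in the camera images.
- template1: Drill template: upright steel plate with dark guide holes, 5 mm thick (its x), 120 wide (y), 95 tall (z up), 0.18 kg, symmetric. Origin: centre of its eye, a 26 x 26 mm opening at mid width, peaked at the top. Straight top edge 21 mm above the origin (8 mm band over the eye), bottom 74 mm below. Starts in a rack slot. Hanging on the peg, its origin is 8 mm under the peg axis.
- template2: Drill template: upright steel plate with dark guide holes, 5 mm thick (its x), 120 wide (y), 95 tall (z up), 0.18 kg, symmetric. Origin: centre of its eye, a 26 x 26 mm opening at mid width, peaked at the top. Straight top edge 21 mm above the origin (8 mm band over the eye), bottom 74 mm below. Starts in a rack slot. Hanging on the peg, its origin is 8 mm under the peg axis.
- rack: Fixed wooden rack, 110 (x) x 130 (y) x 36 mm tall, two slots 6.6 mm wide and 24 mm deep running along its y at x = -32 and +32 mm. Origin: centre of its underside.
- stand: Fixed grey peg stand. Origin on the table under the front of its post (20 mm wide, 227 tall). A 10 mm steel peg runs level from the post along the stand's -x for 125 mm, axis 170 mm up; a bracket arm 10 mm wide, 222 to 229 mm up, runs over it as far as the flap. Base plate 12 mm high, x -120 to +30, y +-50 mm.
- gate (a point): Point on the peg's axis in the plane of the hanging flap, 25 mm inside the peg's free tip and 100 mm before the post. Axes of the stand: x along the peg inwards to the post, z up.
- flap (a joint): Gravity flap, 30 g brass, 18 wide, 42 long, 3 mm thick, hinged 50 mm above the peg's axis. 0 = hanging down, lower edge 3 mm above the peg, closing the way; swings only inwards (to the post, up to 1.4 rad), needs under 1 N, falls back by its weight. An eye pushed along the peg lifts it; it drops behind once the plate is 25 to 32 mm past the gate.
- squarer: Fixed squaring corner: steel base 130 (x) x 120 (y) x 10 mm with two aluminium fences, 10 mm thick and 30 mm taller than the base, on its +x and -y sides; open on the -x and +y sides. Origin: centre of its underside.
- corner (a point): Inner corner of the squarer, on the base's top (10 mm above the table). Axes of the squarer: the fences' inner faces are its planes x = 0 and y = 0, the stack's room is at -x and +y. A blank squared up has its short side along x and its origin at x = -25, y = +40 mm.
- blank1: Plain aluminium blank 50 (its x) x 80 (its y) x 6 mm thick, about 0.1 kg, lying flat to the right of the bench (may be absent). Origin: centre of its underside.
- blank2: Plain aluminium blank 50 (its x) x 80 (its y) x 6 mm thick, about 0.1 kg, lying flat to the right of the bench (may be absent). Origin: centre of its underside.
- blank3: Plain aluminium blank 50 (its x) x 80 (its y) x 6 mm thick, about 0.1 kg, lying flat to the right of the bench (may be absent). Origin: centre of its underside.
- blank4: Plain aluminium blank 50 (its x) x 80 (its y) x 6 mm thick, about 0.1 kg, lying flat to the right of the bench (may be absent). Origin: centre of its underside.
- tape_roll: Roll of blue tape, 90 mm across, 25 tall; bystander. Origin: on its underside.
- spool: Red wire spool, 56 mm across, 56 tall; bystander. Origin: on its underside.
- cup: Grey plastic cup, 72 mm across, 85 tall; bystander. Origin: on its underside.
- oil_bottle: Small amber bottle, 48 mm across, 110 tall; bystander. Origin: on its underside.
- wrench: Steel wrench 170 mm long, lying; bystander. Origin: under its middle.
- tape_measure: Yellow tape measure 65 x 35 x 60 mm; bystander. Origin: on its underside.

How it is judged:
At the end, for the whole second after the job is handed in: Both templates hang by the eye on the peg, over 4 mm behind the flap (12 mm sideways, 3 to 14 mm below the axis), flap shut (under 0.12 rad); every blank present lies flat in one stack within 3 mm of flush to both fences and 0.04 rad of square; all at rest (x of template1 in the frame of gate between 0.004 and 0.1 m and y of template1 in the frame of gate between -0.012 and 0.012 m and z of template1 in the frame of gate between -0.014 and -0.003 m and linear speed of each of template1, template2, blank1, blank2, blank3, blank4 below 0.02 m/s and x of template2 in the frame of gate between 0.004 and 0.1 m and y of template2 in the frame of gate between -0.012 and 0.012 m and z of template2 in the frame of gate between -0.014 and -0.003 m and value of joint flap below 0.12 rad and x of blank1 in the frame of corner between -0.028 and -0.022 m and y of blank1 in the frame of corner between 0.037 and 0.043 m and angle between the x axis of each of blank1, blank2, blank3, blank4 and the x axis of squarer, either way round below 0.04 rad and angle between each of blank1, blank2, blank3, blank4's own z axis and vertical below 0.06 rad and z of each of blank1, blank2, blank3, blank4 in the frame of corner below 0.022 m and x of blank2 in the frame of corner between -0.028 and -0.022 m and y of blank2 in the frame of corner between 0.037 and 0.043 m and x of blank3 in the frame of corner between -0.028 and -0.022 m and y of blank3 in the frame of corner between 0.037 and 0.043 m and x of blank4 in the frame of corner between -0.028 and -0.022 m and y of blank4 in the frame of corner between 0.037 and 0.043 m); the robot touches nothing.
It fails at once if a bystander is moved more than 3 cm (distance of any of tape_roll, spool, cup, oil_bottle, wrench, tape_measure from where it was at the start of the episode above 0.03 m).
Of blank1, blank2, blank3, blank4 only 2 to 4 are there at a start; the rules pass over those that are not, and their reading is None.
At some moment in a run one of blank1, blank2, blank3, blank4 may be knocked a few centimetres aside while the robot is not near it.
It also fails if it takes over 210 s, if anything falls off the work surface, if the arm or the gripper's body presses on something with over 40 N, if the wrist force passes 120 N, or if a joint passes its speed limit or range.

ROBOT

A 7-joint arm with a two-finger parallel gripper is mounted at the origin on the work surface. World frame = base frame: x ahead of the robot, y to its left, z up, the work surface at z = 0. Lengths are in m, angles in rad, forces in N, time in s.
With the tool pointing down it reaches from about 0.425 to 0.95 m from the base axis. Payload 4.7 kg.
Tool frame: the origin (TCP) lies where the fingers leave the gripper's body, on its centre line; the fingertips stand 70 mm ahead of it and the grasp point (between the pads) lies 51 mm ahead of it; z points along the fingers, y is the line along which they close (so a half turn about z gives the same grasp; the last joint's range is limited). The gripper opens to 87 mm and grips with 3 to 60 N. Pads are 19 mm wide; open, the fingers measure 117 mm over their backs; the gripper's body (75 mm by 190 mm) begins 51 mm behind the grasp point.
Start: joints at [1.236, 0.469, -0.049, 1.532, 0.024, 1.141, -0.082], TCP at [0.203, -0.644, 0.292] pointing down, gripper open.
Joint ranges: [-2.59, 2.59], [-0.33, 1.99], [-1.39, 1.29], [0.1, 2.45], [-1.04, 4.18], [0.21, 1.99], [-2.66, 2.66]. Speed limits (rad/s): [2.57, 2.57, 3.14, 3.14, 3.14, 3.14, 3.14].

INTERFACE

Orientations are given as a 3x3 rotation matrix whose columns are the frame's x, y, z axes.
In Python, from bench import manip, eyes, probe_bus, hand_in gives the robot as it stands (manip), with the cameras (eyes), the job as plain functions and the readings (probe_bus).
- The arm moves only by the shell command python3 shift.py 'ROWS'. ROWS is rows parted by semicolons, their numbers by spaces, 1 to 8 of them, each of 5 numbers: the finger opening in m, then dx, dy, dz in m, then a turn about the tool's z in rad; each row shifts and turns the commanded pose from where the row before left it, along the tool's axes as they then stand; what a row does not reach is not made up. A row lasts 1/12 s, in which the tool goes at most 0.0417 m and 0.125 rad, less where a joint would pass 70% of its speed; a pose out of reach is approached as far as the arm can. The fingers move at their own pace and stop on an object; the grip force is fixed at half the most. Time passes only in rows, so rows that do not move let the fingers close. It prints the time, the measured TCP pose, the force, the opening and the grip force at its end.
- probe_bus.observe(): the state, without advancing time (a new reading comes with each control period).
- eyes.grab_frame(name): name is "scene" or "top" or "wrist"; returns a dict with "image" (480x640x3 uint8, red, green, blue), "mtx" (3x3 intrinsics, pixels), "R" (3x3) and "t" (3): a world point X has camera coordinates R X + t; the wrist camera has in their place "tool_from_camera" (4x4, takes a point from camera to tool coordinates, whose origin is the TCP and whose axes are the flange's). Camera axes: x right, y down, z forward; pixel columns grow to the right and rows downward; lengths in m; the calibration is good to about 2 mm. A picture is of the moment at which its call begins: read the wrist's pose just before it. There is no depth.
- hand_in(): hands the job in; it is judged then, once.
The state is a dict: "time": time; "joint_pos": joint angles; "qd": joint speeds; "joint_efforts": joint torques, N m; "eef_pos": TCP position; "eef_rot": TCP orientation; "wrist_force": force on the tool from outside, world axes, zero at the start; "torque": the same for the moment, N m; "width": finger opening in m; "finger_force": force on a finger pad.
Only numpy, scipy, OpenCV 4.12 (cv2) and the standard library are available. Lean on these libraries where they do the work, as an engineer would, in place of code of your own. Each camera call takes 0.05 s, during which the arm holds its last target. There are 200 camera calls.

## Working session

There is one attempt and no reset: what is moved stays moved. The work goes in short steps, Python scripts to look and compute and a shell command to move; the robot and the scene stay as the last step left them, time stands still between calls to the robot, and variables do not carry over. Pictures are saved under pics/ and viewed, at most 14 in all, crops included, and the job is handed in when it is done.

```bash
ls; mkdir -p pics; python3 - <<'E'
from bench import manip, eyes, probe_bus, hand_in
import cv2,numpy as np
s=probe_bus.observe(); print(s['time'],s['eef_pos'],np.round(s['eef_rot'],3).tolist(),s['width'])
for n in ("scene","top"):
    f=eyes.grab_frame(n); cv2.imwrite(f"pics/{n}0.png",f["image"][:,:,::-1]); np.savez(f"{n}.npz",**f)
    print(n,np.round(f["mtx"],1).tolist(),np.round(f["R"],4).tolist(),np.round(f["t"],4))
E
```

```text
bench.py
pics
shift.py
0.0 [ 0.20309352 -0.64323711  0.29117214] [[0.954, 0.301, -0.001], [0.301, -0.954, 0.002], [-0.0, -0.002, -1.0]] 0.08706806137031242
scene [[446.5, 0.0, 320.3], [0.0, 446.5, 244.9], [0.0, 0.0, 1.0]] [[-0.7412, 0.6712, -0.0066], [0.5635, 0.6169, -0.5495], [-0.3647, -0.411, -0.8355]] [ 0.4419 -0.2373  1.2449]
top [[589.2, 0.0, 312.6], [0.0, 589.2, 238.1], [0.0, 0.0, 1.0]] [[0.0132, -0.9999, -0.0003], [-0.9849, -0.0129, -0.1724], [0.1724, 0.0025, -0.985]] [-0.0359  0.5718  1.256 ]
```

View pics/top0.png

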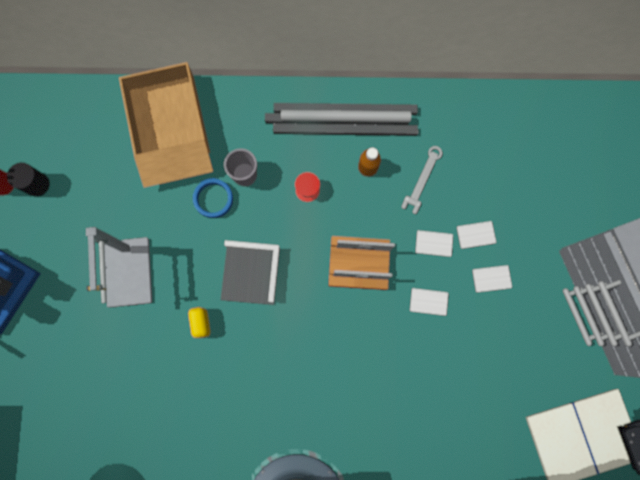

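View pics/scene0.png

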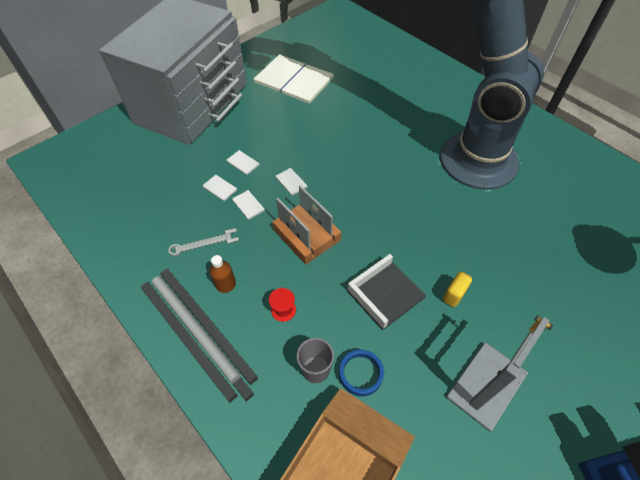

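The top view shows four blanks near (434,243), (476,235), (492,279) and (429,302). The rack with both plates is at (360,263), the squarer at (250,272), and the stand at (127,272) with its peg pointing down the image. I'll measure these and make enlarged crops.

```bash
cat > h.py <<'E'
from bench import manip, eyes, probe_bus, hand_in
import cv2,numpy as np
def p2w(f,uv,z):
    uv=np.atleast_2d(np.asarray(uv,float)); K,R,t=f["mtx"],f["R"],f["t"]
    d=(R.T@np.linalg.inv(K)@np.c_[uv,np.ones(len(uv))].T).T; c=-R.T@t
    return (c+d*((z-c[2])/d[:,2])[:,None])[:,:2]
def w2p(f,X):
    return cv2.projectPoints(np.atleast_2d(np.asarray(X,float)),cv2.Rodrigues(f["R"])[0],f["t"],f["mtx"],None)[0][:,0]
def rect(f,mask,z,amin):
    out=[]
    for c in cv2.findContours(mask.astype(np.uint8),cv2.RETR_EXTERNAL,cv2.CHAIN_APPROX_NONE)[0]:
        if cv2.contourArea(c)<amin: continue
        w=p2w(f,c[:,0],z).astype(np.float32)*1000
        out.append((cv2.minAreaRect(w),c[:,0].mean(0)))
    return out
def blanks(f,box=(380,540,190,340)):
    im=f["image"]; m=np.zeros(im.shape[:2],bool); a,b,c,d=box
    m[c:d,a:b]=(im.min(2)>150)[c:d,a:b]
    return rect(f,m,.006,100)
E
python3 - <<'E'
from h import *
f=dict(np.load("top.npz"))
for r,px in blanks(f): print(px.round(),np.round(r[0]),np.round(r[1]),round(r[2],1))
im=f["image"]; hsv=cv2.cvtColor(im,cv2.COLOR_RGB2HSV)
m=(hsv[...,0]<20)&(hsv[...,1]>120); m2=np.zeros_like(m); m2[225:300,320:400]=m[225:300,320:400]
for r,px in rect(f,m2,.036,100): print("rack",px.round(),np.round(r[0]),np.round(r[1]),round(r[2],1))
def crop(a,b,c,d,s): return cv2.resize(im[c:d,a:b],None,fx=s,fy=s,interpolation=cv2.INTER_CUBIC)
A=np.hstack([crop(75,165,220,320,4),crop(320,400,220,320,4)])
B=crop(210,290,230,310,4)
cv2.imwrite("pics/crop1.png",A[:,:,::-1]); cv2.imwrite("pics/crop2.png",B[:,:,::-1]); print(A.shape)
E
```

```text
[429. 301.] [ 439. -291.] [82. 52.] 83.9
[492. 278.] [ 493. -435.] [52. 82.] 7.5
[434. 243.] [ 572. -306.] [82. 52.] 84.6
[476. 234.] [ 594. -403.] [52. 82.] 9.6
[412. 201.] [ 674. -260.] [36. 54.] 65.5
rack [358. 261.] [ 521. -133.] [129. 110.] 86.9
(400, 680, 3)
```

View pics/crop1.png

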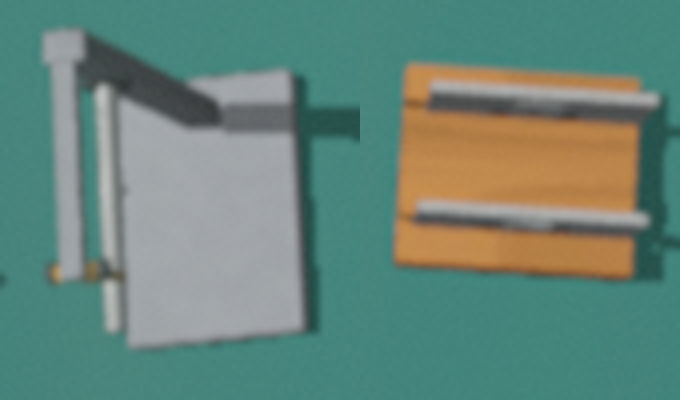

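View pics/crop2.png

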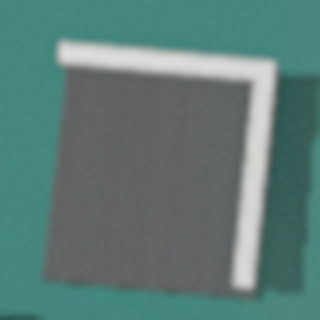

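```bash
python3 - <<'E'
from h import *
f=dict(np.load("top.npz"))
def C(pts,a,c): return (np.array(pts,float)+.5)/4-.5+[a,c]
P=lambda n,pts,a,c,z: print(n,(p2w(f,C(pts,a,c),z)*1000).round(1).tolist())
def L(n,pts,a,c,z):
    w=p2w(f,C(pts,a,c),z)*1000; d=w[1]-w[0]; print(n,w.round(1).tolist(),'mid',w.mean(0).round(1),'len',np.linalg.norm(d).round(1),'az',np.degrees(np.arctan2(d[1],d[0])).round(1))
L('pegL',[(112,330),(103,85)],75,220,.175)
L('brack',[(70,280),(64,62)],75,220,.229)
L('base right',[(308,330),(290,70)],75,220,.012)
L('base bottom',[(308,330),(128,348)],75,220,.012)
L('plate far',[(430-360,87),(658-360,100)],320,220,.107)
L('plate near',[(417-360,206),(648-360,220)],320,220,.107)
L('sq +x fence inner',[(66,66),(253,80)],210,230,.04)
L('sq -y fence inner',[(233,290),(253,80)],210,230,.04)
L('sq base left',[(45,282),(66,66)],210,230,.010)
L('sq fence top outer',[(58,42),(277,62)],210,230,.04)
L('sq fence right outer',[(256,290),(277,62)],210,230,.04)
L('sq bottom',[(45,282),(232,296)],210,230,.010)
E
```

```text
pegL [[417.2, 381.7], [539.0, 395.3]] mid [478.1 388.5] len 122.5 az 6.4
brack [[437.1, 384.0], [541.0, 394.9]] mid [489.  389.4] len 104.5 az 6.0
base right [[428.5, 330.1], [576.0, 349.3]] mid [502.3 339.7] len 148.7 az 7.4
base bottom [[428.5, 330.1], [417.2, 430.1]] mid [422.9 380.1] len 100.6 az 96.5
plate far [[555.8, -80.5], [550.4, -200.9]] mid [ 553.1 -140.7] len 120.6 az -92.6
plate near [[492.4, -74.0], [486.6, -195.0]] mid [ 489.5 -134.5] len 121.1 az -92.7
sq +x fence inner [[553.2, 164.0], [546.6, 59.7]] mid [549.9 111.9] len 104.5 az -93.6
sq -y fence inner [[430.2, 67.8], [546.6, 59.7]] mid [488.4  63.7] len 116.8 az -4.0
sq base left [[435.2, 175.6], [557.9, 168.6]] mid [496.5 172.1] len 123.0 az -3.3
sq fence top outer [[566.7, 169.0], [557.0, 46.6]] mid [561.8 107.8] len 122.8 az -94.5
sq fence right outer [[430.3, 55.2], [557.0, 46.6]] mid [493.6  50.9] len 126.9 az -3.9
sq bottom [[435.2, 175.6], [428.7, 70.5]] mid [431.9 123.1] len 105.3 az -93.5
```

```bash
cat >> h.py <<'E'
def to(x,y,z,az=None):
    """tool-axis deltas (mm) from the measured pose to a target (mm), tool y at azimuth az (deg)"""
    s=probe_bus.observe(); R=np.array(s['eef_rot']); p=np.array(s['eef_pos'])*1000
    a=np.degrees(np.arctan2(R[1,1],R[0,1])); tilt=np.degrees(np.arccos(-R[2,2]))
    print('t',round(s['time'],2),'tcp',p.round(1),'az',a.round(2),'tilt',tilt.round(2),'F',np.round(s['wrist_force'],1),'w',round(s['width']*1000,1),'ff',np.round(s['finger_force'],1))
    turn=None if az is None else -np.radians((az-a+180)%360-180).round(4)
    print(' delta tool mm',(R.T@([x,y,z]-p)).round(1),'turn',turn)
    if az is not None:
        c,s_=np.cos(np.radians(az)),np.sin(np.radians(az)); Rn=np.array([[-s_,c,0],[c,s_,0],[0,0,-1]])
        print(' delta after turn',(Rn.T@([x,y,z]-p)).round(1))
E
python3 shift.py '0.03 0.0147 -0.0272 0 0;0.03 0.0147 -0.0272 0 0;0.03 0.0147 -0.0272 0 0;0.03 0.0147 -0.0272 0 0;0.03 0.0147 -0.0272 0 0;0.03 0.0147 -0.0272 0 0;0.03 0.0147 -0.0272 0 0;0.03 0.0147 -0.0272 0 0'
python3 shift.py '0.03 0 0 0 -0.122;0.03 0 0 0 -0.122;0.03 0 0 0 -0.122;0.03 0 0 0 -0.122;0.03 0 0 0 -0.122'
python3 shift.py '0.03 0 0 0 -0.122;0.03 0 0 0 -0.122;0.03 0 0 0 -0.122;0.03 0 0 0 -0.122;0.03 0 0 0 -0.12;0.03 0 0 0 0;0.03 0 0 0 0'
python3 -c "
from h import *
to(488,-166.5,230,-2.7); print(np.round(probe_bus.observe()['joint_pos'],2))"
```

```text
time: 0.77
eef_pos: [0.2498, -0.399, 0.2919]
eef_rot: [[0.954, 0.301, -0.0], [0.301, -0.954, 0.001], [-0.0, -0.001, -1.0]]
wrist_force: [0.8, -0.3, 0.3]
width: 0.0415
finger_force: 0.0
time: 1.18
eef_pos: [0.2498, -0.4004, 0.292]
eef_rot: [[0.604, 0.797, -0.0], [0.797, -0.604, 0.0], [0.0, -0.001, -1.0]]
wrist_force: [-0.0, -0.5, 0.2]
width: 0.0302
finger_force: 0.0
time: 1.77
eef_pos: [0.2497, -0.4006, 0.292]
eef_rot: [[0.05, 0.999, -0.0], [0.999, -0.05, 0.0], [0.0, -0.0, -1.0]]
wrist_force: [-0.1, -0.7, 1.0]
width: 0.03
finger_force: 0.0
t 1.77 tcp [ 249.7 -400.6  292. ] az -2.88 tilt 0.03 F [-0.1 -0.7  1. ] w 30.0 ff 0.0
 delta tool mm [245.8 226.3  62.1] turn -0.0031
 delta after turn [245.1 227.   62. ]
[ 1.16  0.15 -0.26  1.99  0.05  1.01  0.83]
```

```bash

python3 shift.py '0.03 0.0245 0.0226 0.006 0;0.03 0.0245 0.0226 0.006 0;0.03 0.0245 0.0226 0.006 0;0.03 0.0245 0.0226 0.006 0;0.03 0.0245 0.0226 0.006 0' >/dev/null
python3 shift.py '0.03 0.0245 0.0226 0.006 0;0.03 0.0245 0.0226 0.006 0;0.03 0.0245 0.0226 0.006 0;0.03 0.0245 0.0226 0.006 0;0.03 0.0245 0.0226 0.006 0;0.03 0 0 0 0;0.03 0 0 0 0' >/dev/null
python3 -c "
from h import *
to(488,-166.5,160,-2.7)
f=eyes.grab_frame('wrist'); print(f['mtx'],np.round(f['tool_from_camera'],4).tolist())
cv2.imwrite('pics/w1.png',f['image'][:,:,::-1])"
```

```text
t 2.77 tcp [ 488.1 -164.7  231.7] az -2.57 tilt 0.07 F [-0.3  0.4  0.2] w 30.2 ff 0.0
 delta tool mm [-1.9  0.  71.7] turn 0.0024
 delta after turn [-1.8  0.  71.7]
[[343.9623747    0.         317.81637891]
 [  0.         343.9623747  238.43336487]
 [  0.           0.           1.        ]] [[0.0001, -0.9605, -0.2784, 0.0763], [1.0, -0.0001, 0.0006, 0.0001], [-0.0007, -0.2784, 0.9605, -0.0921], [0.0, 0.0, 0.0, 1.0]]
```

View pics/w1.png

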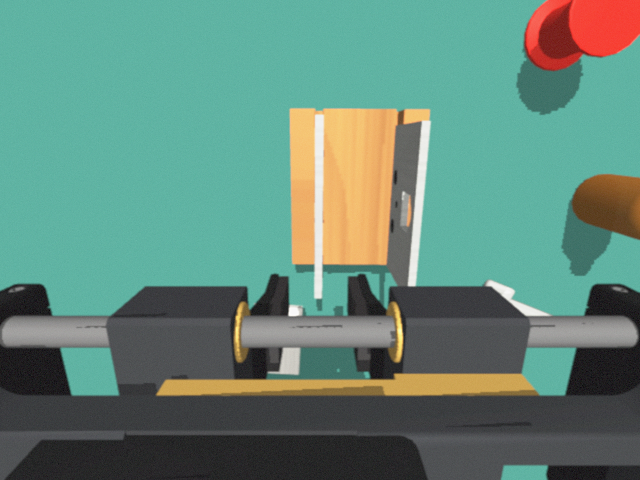

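The near plate's top edge runs from (319,113) to (319,298), centred between the open fingers. I'll compute its middle before descending.

```bash
cat >> h.py <<'E'
def wframe():
    s=probe_bus.observe(); f=eyes.grab_frame('wrist'); T=np.array(f['tool_from_camera']); R=np.array(s['eef_rot']); p=np.array(s['eef_pos'])
    Rwc=R@T[:3,:3]; c=p+R@T[:3,3]; f['R']=Rwc.T; f['t']=-Rwc.T@c; return f
E
python3 - <<'E'
from h import *
f=wframe(); w=p2w(f,[(319.5,113),(319,298),(425.5,121)],.107)*1000; print(w.round(1),w[:2].mean(0),np.linalg.norm(w[0]-w[1]))
E
```

```text
[[ 492.6  -75.4]
 [ 486.7 -195.7]
 [ 555.6  -82.9]] [ 489.6191988  -135.58643324] 120.42583416446081
```

```bash

python3 shift.py '0.03 -0.0025 0 0.012 0;0.03 0 0 0.012 0;0.03 0 0 0.012 0;0.03 0 0 0.012 0;0.03 0 0 0.012 0;0.03 0 0 0.0117 0;0.03 0 0 0 0' >/dev/null
python3 shift.py '0 0 0 0 0;0 0 0 0 0;0 0 0 0 0;0 0 0 0 0;0 0 0 0 0;0 0 0 0 0'
python3 shift.py '0 0 0 -0.008 0;0 0 0 -0.008 0;0 0 0 -0.008 0;0 0 0 -0.008 0;0 0 0 0 0;0 0 0 0 0'
python3 -c "
from h import *
to(488,-166.5,250,6.5)"
```

```text
time: 3.95
eef_pos: [0.4875, -0.1693, 0.1611]
eef_rot: [[0.047, 0.999, 0.002], [0.999, -0.047, -0.001], [-0.0, 0.002, -1.0]]
wrist_force: [-0.3, -0.3, 0.4]
width: 0.0046
finger_force: 30.0
time: 4.45
eef_pos: [0.4871, -0.1693, 0.1933]
eef_rot: [[0.047, 0.999, 0.001], [0.999, -0.047, -0.001], [-0.001, 0.001, -1.0]]
wrist_force: [-0.3, 0.0, -1.1]
width: 0.0049
finger_force: 30.0
t 4.45 tcp [ 487.1 -169.3  193.3] az -2.7 tilt 0.07 F [-0.3  0.  -1.1] w 4.9 ff 30.0
 delta tool mm [  2.8   0.8 -56.7] turn -0.1605
 delta after turn [  2.7   1.2 -56.7]
```

```bash

python3 shift.py '0 0 0 -0.014 0;0 0 0 -0.014 0;0 0 0 -0.014 0;0 0 0 -0.015 0;0 0 0 0 -0.08;0 0 0 0 -0.08;0 0 0 0 0' >/dev/null
python3 -c "
from h import *
to(386,344,250,6.5)"
```

```text
t 5.03 tcp [ 486.6 -169.1  249.3] az 6.56 tilt 0.05 F [-0.2 -0.3 -1.7] w 4.7 ff 30.0
 delta tool mm [ 5.212e+02 -4.140e+01 -5.000e-01] turn 0.001
 delta after turn [521.2 -41.9  -0.7]
```

```bash

python3 shift.py '0 0.0326 -0.0026 0 0;0 0.0326 -0.0026 0 0;0 0.0326 -0.0026 0 0;0 0.0326 -0.0026 0 0;0 0.0326 -0.0026 0 0;0 0.0326 -0.0026 0 0;0 0.0326 -0.0026 0 0;0 0.0326 -0.0026 0 0' >/dev/null
python3 shift.py '0 0.0326 -0.0026 0 0;0 0.0326 -0.0026 0 0;0 0.0326 -0.0026 0 0;0 0.0326 -0.0026 0 0;0 0.0326 -0.0026 0 0;0 0.0326 -0.0026 0 0;0 0.03 -0.0026 0 0;0 0 0 0 0' >/dev/null
python3 -c "
from h import *
to(386,344,241,6.5)
f=wframe(); cv2.imwrite('pics/w2.png',f['image'][:,:,::-1]); print(w2p(f,[[.4172,.3817,.17],[.4419,.3845,.17],[.541,.396,.17]]))
f=eyes.grab_frame('scene'); cv2.imwrite('pics/s2.png',cv2.resize(f['image'][280:460,400:600],None,fx=3,fy=3)[:,:,::-1])"
```

```text
t 6.37 tcp [390.7 316.1 249.9] az 6.86 tilt 0.33 F [-0.3  0.8 -1.2] w 4.7 ff 30.0
 delta tool mm [28.2 -1.3  9.1] turn 0.0063
 delta after turn [28.2 -1.5  8.9]
[[386.80267558 169.99299369]
 [437.16267374 170.34884097]
 [639.09803995 171.23153089]]
```

View pics/w2.png

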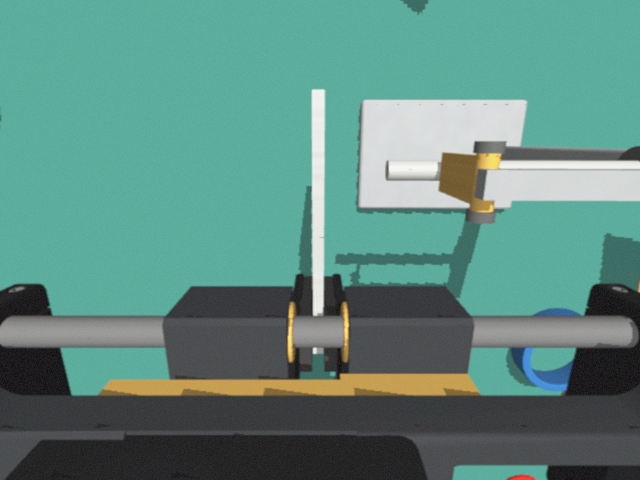

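View pics/s2.png

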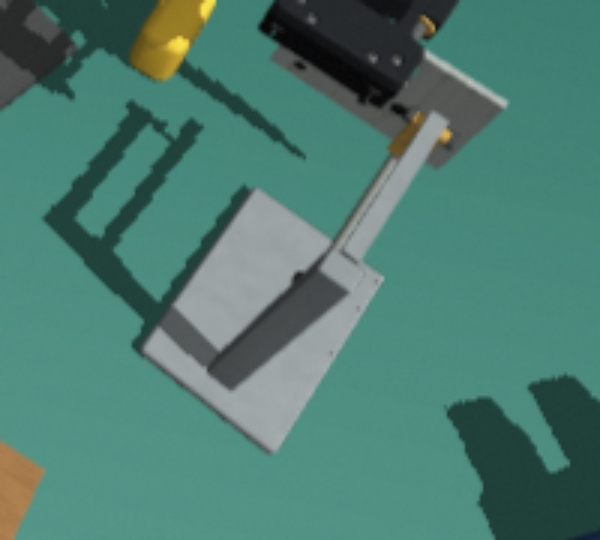

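The wrist view shows the peg tip at (387,170), where I predicted it. The plate is held squarely, and the bracket and flap sit to the right. I'll align, lower to 4 mm under the axis, and thread it.

```bash

python3 shift.py '0 0.014 -0.0007 0 0;0 0.0142 -0.0006 0 0;0 0 0 0.0045 0;0 0 0 0.0043 0;0 0 0 0 0' >/dev/null
python3 -c "
from h import *
to(386,344,241,7)"
python3 shift.py '0 0 0.015 0 0;0 0 0.015 0 0;0 0 0.015 0 0;0 0 0 0 0'
```

```text
t 6.88 tcp [389.  335.3 239.1] az 6.35 tilt 0.23 F [-0.3 -0.3 -1.7] w 4.6 ff 30.0
 delta tool mm [ 9.  -2.1 -1.9] turn -0.0114
 delta after turn [ 9.1 -2.  -1.9]
time: 7.22
eef_pos: [0.4373, 0.3415, 0.2407]
eef_rot: [[-0.108, 0.994, 0.002], [0.994, 0.108, 0.001], [0.001, 0.002, -1.0]]
wrist_force: [1.2, 0.7, -0.4]
width: 0.0044
finger_force: 30.0
```

```bash

python3 shift.py '0 0.004 0 0 0;0 0.004 0 0 0;0 0 0 0 0;0 0 0 0 0'
python3 -c "
from h import *
to(486,344,241,7);f=wframe(); cv2.imwrite('pics/w3.png',f['image'][:400,:,::-1])"
```

```text
time: 7.55
eef_pos: [0.4317, 0.3507, 0.2406]
eef_rot: [[-0.114, 0.993, -0.001], [0.993, 0.114, -0.001], [-0.001, -0.001, -1.0]]
wrist_force: [-0.8, 0.1, -1.4]
width: 0.0049
finger_force: 30.0
t 7.55 tcp [431.7 350.7 240.6] az 6.56 tilt 0.06 F [-0.8  0.1 -1.4] w 4.9 ff 30.0
 delta tool mm [-12.9  53.2  -0.5] turn -0.0076
 delta after turn [-13.3  53.1  -0.4]
```

View pics/w3.png

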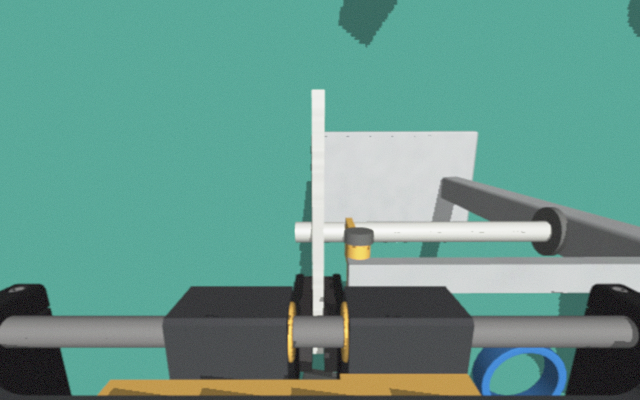

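The wrist view shows the eye threaded: peg tip (298,232) has passed left through the plate at column 318. The flap is just ahead at (355,235). Next I push along the peg.

```bash

python3 shift.py '0 -0.0015 0.01 0 0;0 0 0.01 0 0;0 0 0.01 0 0;0 0 0.01 0 0;0 0 0 0 0;0 0 0 0 0'
python3 shift.py '0 0 0.01 0 0;0 0 0.01 0 0;0 0 0.01 0 0;0 0 0.01 0 0;0 0 0.012 0 0;0 0 0 0 0;0 0 0 0 0'
```

```text
time: 8.1
eef_pos: [0.4735, 0.3535, 0.2404]
eef_rot: [[-0.111, 0.994, -0.001], [0.994, 0.111, 0.0], [0.0, -0.001, -1.0]]
wrist_force: [-0.8, -0.4, -1.0]
width: 0.0047
finger_force: 30.0
time: 8.68
eef_pos: [0.5251, 0.3593, 0.2403]
eef_rot: [[-0.111, 0.994, -0.001], [0.994, 0.111, -0.0], [-0.0, -0.001, -1.0]]
wrist_force: [-0.8, 0.5, -1.6]
width: 0.0047
finger_force: 30.0
```

```bash

python3 shift.py '0 0 0 0.003 0;0 0 0 0 0;0.025 0 0 0 0;0.025 0 0 0 0;0.025 0 0 0 0;0.025 0 0 -0.01 0;0.025 0 0 -0.02 0;0.025 0 0 -0.025 0'
python3 shift.py '0.03 0 0 -0.02 0;0.03 0 -0.025 0 0;0.03 0 -0.03 0 0;0.03 0 -0.03 0 0;0.03 0 0 0 0;0.03 0 0 0 0' >/dev/null
python3 -c "
from h import *
to(551.5,-173.5,250,-2.7)
f=wframe(); cv2.imwrite('pics/w4.png',f['image'][:400,:,::-1])"
```

```text
time: 9.35
eef_pos: [0.5238, 0.359, 0.2926]
eef_rot: [[-0.113, 0.994, -0.002], [0.994, 0.113, -0.002], [-0.001, -0.003, -1.0]]
wrist_force: [-0.1, 1.0, -0.1]
width: 0.0246
finger_force: 0.0
t 9.85 tcp [438.5 350.5 314.2] az 6.62 tilt 0.14 F [ 0.6 -1.1  0.7] w 29.9 ff 0.0
 delta tool mm [-533.5   51.6   64.4] turn 0.1627
 delta after turn [-518.1  137.5   64.2]
```

View pics/w4.png

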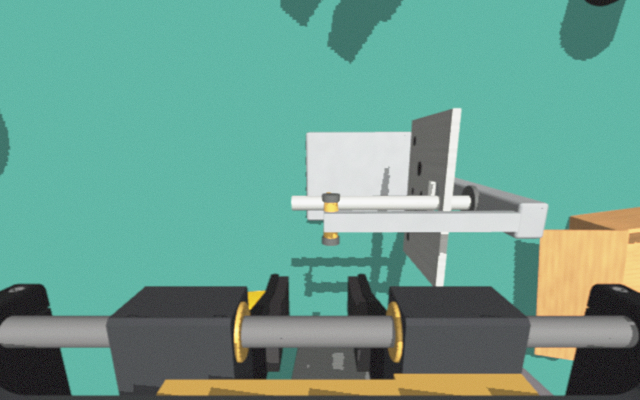

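The first template hangs deep on the peg at (440,195) and the flap is down. I'll fetch the far template.

```bash

python3 shift.py '0.03 0 0 0 0.0813;0.03 0 0 0 0.0813;0.03 -0.0345 0.0091 0 0;0.03 -0.0345 0.0091 0 0;0.03 -0.0345 0.0091 0 0;0.03 -0.0345 0.0091 0 0;0.03 -0.0345 0.0091 0 0;0.03 -0.0345 0.0091 0 0' >/dev/null
python3 shift.py '0.03 -0.0345 0.0091 0 0;0.03 -0.0345 0.0091 0 0;0.03 -0.0345 0.0091 0 0;0.03 -0.0345 0.0091 0 0;0.03 -0.0345 0.0091 0 0;0.03 -0.0345 0.0091 0 0;0.03 -0.0345 0.0091 0 0;0.03 -0.0345 0.0091 0 0' >/dev/null
python3 shift.py '0.03 -0.0345 0.0091 0.02 0;0.03 0 0 0.02 0;0.03 0 0 0.02 0;0.03 0 0 0 0;0.03 0 0 0 0;0.03 0 0 0 0' >/dev/null
python3 -c "
from h import *
to(551.5,-173.5,160,-2.7)
f=wframe(); cv2.imwrite('pics/w5.png',f['image'][:400,:,::-1])
print(w2p(f,[[.5558,-.0805,.107],[.5504,-.2009,.107]]))
im=f['image'].min(2)
"
```

```text
t 11.73 tcp [ 551.7 -173.8  253.9] az -2.83 tilt 0.12 F [-0.2  0.4  0.6] w 30.1 ff 0.0
 delta tool mm [ 0.3 -0.4 93.9] turn -0.0023
 delta after turn [ 0.3 -0.2 93.9]
[[316.21473772 111.4867835 ]
 [317.14565289 282.09644694]]
```

View pics/w5.png

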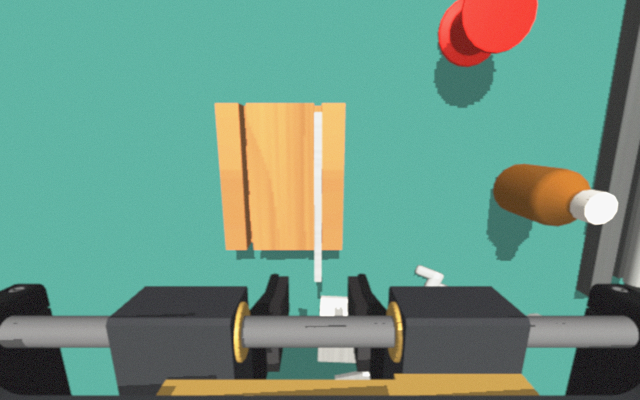

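The far plate's edge runs from (318,111) to (318,282), which matches the prediction. I'll grasp it.

```bash

python3 shift.py '0.03 0 0 0.02 0;0.03 0 0 0.02 0;0.03 0 0 0.02 0;0.03 0 0 0.015 0;0.03 0 0 0.01 0;0.03 0 0 0.0085 0;0.03 0 0 0 0;0.03 0 0 0 0' >/dev/null
python3 shift.py '0 0 0 0 0;0 0 0 0 0;0 0 0 0 0;0 0 0 0 0;0 0 0 0 0;0 0 0 0 0'
python3 shift.py '0 0 0 -0.015 0;0 0 0 -0.02 0;0 0 0 -0.025 0;0 0 0 -0.03 0;0 0 0 0 -0.081;0 0 0 0 -0.081;0 0 0 0 0;0 0 0 0 0'
python3 -c "
from h import *
to(386,349,250,6.6)"
```

```text
time: 12.95
eef_pos: [0.5509, -0.1738, 0.1596]
eef_rot: [[0.05, 0.999, 0.001], [0.999, -0.05, -0.0], [-0.0, 0.001, -1.0]]
wrist_force: [-0.3, -0.7, 0.9]
width: 0.0043
finger_force: 30.0
time: 13.62
eef_pos: [0.5501, -0.1738, 0.2488]
eef_rot: [[-0.11, 0.994, -0.001], [0.994, 0.11, 0.0], [0.0, -0.001, -1.0]]
wrist_force: [0.8, 0.5, -2.1]
width: 0.0046
finger_force: 30.0
t 13.62 tcp [ 550.1 -173.8  248.8] az 6.32 tilt 0.06 F [ 0.8  0.5 -2.1] w 4.6 ff 30.0
 delta tool mm [ 537.6 -105.6   -0.9] turn -0.005
 delta after turn [ 538.2 -102.9   -1.2]
```

```bash

python3 shift.py '0 0.0333 -0.0066 0 -0.005;0 0.0333 -0.0066 0 0;0 0.0333 -0.0066 0 0;0 0.0333 -0.0066 0 0;0 0.0333 -0.0066 0 0;0 0.0333 -0.0066 0 0;0 0.0333 -0.0066 0 0;0 0.0333 -0.0066 0 0' >/dev/null
python3 shift.py '0 0.0333 -0.0066 0 0;0 0.0333 -0.0066 0 0;0 0.0333 -0.0066 0 0;0 0.0333 -0.0066 0 0;0 0.0333 -0.0066 0 0;0 0.0333 -0.0066 0 0;0 0.0333 -0.0066 0 0;0 0.0333 -0.0066 0 0' >/dev/null
python3 shift.py '0 0 0 0 0;0 0 0 0 0;0 0 0 0 0;0 0 0 0 0' >/dev/null
python3 -c "
from h import *
to(386.1,344.7,240,6.6)"
```

```text
t 15.28 tcp [384.  341.7 248.7] az 6.57 tilt 0.1 F [-0.   0.2 -1. ] w 4.4 ff 30.0
 delta tool mm [2.8 2.5 8.7] turn -0.0005
 delta after turn [2.7 2.5 8.7]
```

```bash

python3 shift.py '0 0.0028 0 0.0087 0;0 0 0 0 0;0 0 0 0 0;0 0 0 0 0;0 0 0.015 0 0;0 0 0.015 0 0;0 0 0.015 0 0;0 0 0 0 0'
python3 shift.py '0 0 0.012 0 0;0 0 0.012 0 0;0 0 0.012 0 0;0 0 0.012 0 0;0 0 0.012 0 0;0 0 0 0 0;0 0 0 0 0'
python3 -c "
from h import *
to(486,344,240,6.6)"
```

```text
time: 15.95
eef_pos: [0.4311, 0.3507, 0.2406]
eef_rot: [[-0.113, 0.994, 0.002], [0.994, 0.113, 0.001], [0.001, 0.002, -1.0]]
wrist_force: [-0.1, -0.0, -1.3]
width: 0.0045
finger_force: 30.0
time: 16.53
eef_pos: [0.488, 0.3581, 0.2402]
eef_rot: [[-0.116, 0.993, -0.001], [0.993, 0.116, -0.0], [0.0, -0.001, -1.0]]
wrist_force: [-0.7, 0.7, -2.6]
width: 0.0043
finger_force: 30.0
t 16.53 tcp [488.  358.1 240.2] az 6.67 tilt 0.04 F [-0.7  0.7 -2.6] w 4.3 ff 30.0
 delta tool mm [-13.7  -3.6   0.2] turn 0.0012
 delta after turn [-13.7  -3.6   0.2]
```

```bash

python3 shift.py '0 0 0 0.003 0;0 0 0 0 0;0.02 0 0 0 0;0.02 0 0 0 0;0.02 0 0 0 0;0.02 0 0 -0.01 0;0.02 0 0 -0.02 0;0.02 0 0 -0.025 0'
python3 shift.py '0.03 0 0 -0.02 0;0.03 0 -0.025 0 0;0.03 0 -0.03 0 0;0.03 0 0 0 0;0.03 0 0 0 0' >/dev/null
python3 -c "
from h import *
to(439,-291,150,-6.1)
f=wframe(); cv2.imwrite('pics/w6.png',f['image'][:400,:,::-1])
f=eyes.grab_frame('top')
for r,px in blanks(f): print(px.round(),np.round(r[0],1),np.round(r[1]),round(r[2],1))"
```

```text
time: 17.2
eef_pos: [0.4869, 0.3577, 0.2926]
eef_rot: [[-0.117, 0.993, -0.002], [0.993, 0.117, -0.002], [-0.001, -0.002, -1.0]]
wrist_force: [-0.1, -0.7, -0.1]
width: 0.0197
finger_force: 0.0
t 17.62 tcp [431.3 352.3 314. ] az 6.88 tilt 0.12 F [-0.2 -0.5 -0.1] w 29.6 ff 0.0
 delta tool mm [-639.6  -69.8  163.8] turn 0.2265
 delta after turn [-638.8   76.   164. ]
[429. 301.] [ 438.8 -291. ] [83. 53.] 83.9
[492. 278.] [ 492.8 -435. ] [52. 83.] 7.5
[434. 243.] [ 572.2 -305.7] [83. 53.] 84.5
[476. 234.] [ 593.6 -402.8] [52. 83.] 9.6
[412. 201.] [ 674.3 -259. ] [37. 56.] 68.2
```

View pics/w6.png

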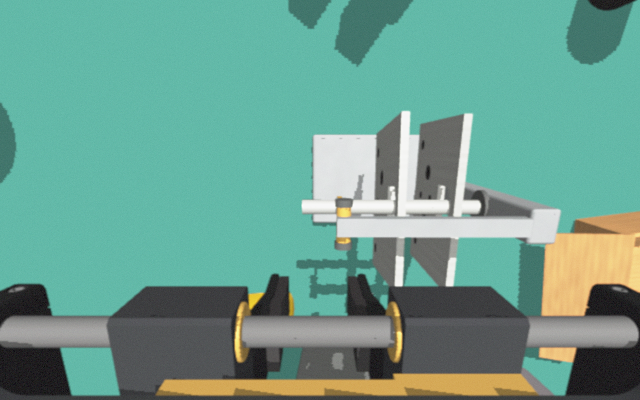

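Both templates hang behind the closed flap, with plates at columns 400 and 460 and the flap at 343. All blanks are unmoved. I'll go for the nearest one.

```bash

python3 shift.py '0.08 0 0 0 0.1132;0.08 0 0 0 0.1133;0.08 -0.0355 0.0042 0 0;0.08 -0.0355 0.0042 0 0;0.08 -0.0355 0.0042 0 0;0.08 -0.0355 0.0042 0.01 0;0.08 -0.0355 0.0042 0.01 0;0.08 -0.0355 0.0042 0.01 0' >/dev/null
python3 shift.py '0.08 -0.0355 0.0042 0.01 0;0.08 -0.0355 0.0042 0.01 0;0.08 -0.0355 0.0042 0.01 0;0.08 -0.0355 0.0042 0.01 0;0.08 -0.0355 0.0042 0.01 0;0.08 -0.0355 0.0042 0.01 0;0.08 -0.0355 0.0042 0.01 0;0.08 -0.0355 0.0042 0.01 0' >/dev/null
python3 shift.py '0.08 -0.0355 0.0042 0.01 0;0.08 -0.0355 0.0042 0.01 0;0.08 -0.0355 0.0042 0.01 0;0.08 -0.0355 0.0042 0.01 0;0.08 0 0 0 0;0.08 0 0 0 0;0.08 0 0 0 0' >/dev/null
python3 -c "
from h import *
to(438.8,-291,72,-6.1)"
```

```text
t 19.63 tcp [ 438.7 -291.7  162.3] az -6.28 tilt 0.04 F [-0.6  0.4  1.1] w 80.1 ff 0.0
 delta tool mm [ 0.7 -0.  90.3] turn -0.0032
 delta after turn [ 0.7 -0.  90.3]
```

```bash

python3 shift.py '0.08 0.0007 0 0.025 0;0.08 0 0 0.025 0;0.08 0 0 0.02 0;0.08 0 0 0.01 0;0.08 0 0 0.0075 0;0.08 0 0 0.0025 0;0.08 0 0 0 0;0.08 0 0 0 0'
python3 shift.py '0 0 0 0 0;0 0 0 0 0;0 0 0 0 0;0 0 0 0 0;0 0 0 0 0;0 0 0 0 0'
python3 shift.py '0 0 0 -0.02 0;0 0 0 -0.03 0;0 0 0 -0.03 0;0 0 0 -0.02 -0.044;0 0 0 0 0;0 0 0 0 0'
python3 -c "
from h import *
to(497.5,106,150,-3.7)"
```

```text
time: 20.3
eef_pos: [0.4392, -0.2911, 0.0735]
eef_rot: [[0.108, 0.994, 0.002], [0.994, -0.108, -0.001], [-0.001, 0.002, -1.0]]
wrist_force: [0.1, 0.0, -0.1]
width: 0.08
finger_force: 0.0
time: 20.8
eef_pos: [0.4385, -0.2911, 0.0727]
eef_rot: [[0.109, 0.994, 0.0], [0.994, -0.109, -0.0], [-0.0, 0.0, -1.0]]
wrist_force: [0.5, -0.2, 1.1]
width: 0.0487
finger_force: 30.0
time: 21.3
eef_pos: [0.4387, -0.2913, 0.1734]
eef_rot: [[0.066, 0.998, 0.002], [0.998, -0.066, -0.001], [-0.001, 0.002, -1.0]]
wrist_force: [0.5, 0.5, -2.2]
width: 0.049
finger_force: 30.0
t 21.3 tcp [ 438.7 -291.3  173.4] az -3.77 tilt 0.13 F [ 0.5  0.5 -2.2] w 49.0 ff 30.0
 delta tool mm [400.3  32.5  23. ] turn -0.0012
 delta after turn [400.2  33.1  23.4]
```

```bash

python3 shift.py '0 0.0334 0.0027 0 0;0 0.0334 0.0027 0 0;0 0.0334 0.0027 0 0;0 0.0334 0.0027 0 0;0 0.0334 0.0027 0 0;0 0.0334 0.0027 0 0;0 0.0334 0.0027 0 0;0 0.0334 0.0027 0 0' >/dev/null
python3 shift.py '0 0.0334 0.0027 0.004 0;0 0.0334 0.0027 0.005 0;0 0.0334 0.0027 0.005 0;0 0.0334 0.0027 0.005 0;0 0 0 0.005 0;0 0 0 0 0;0 0 0 0 0;0 0 0 0 0' >/dev/null
python3 -c "
from h import *
to(497.5,106,84,-3.7)
f=wframe(); cv2.imwrite('pics/w7.png',f['image'][:400,:,::-1])"
```

```text
t 22.63 tcp [496.3 105.2 147.7] az -3.86 tilt 0.14 F [-0.5 -2.  -1.6] w 49.0 ff 30.0
 delta tool mm [ 1.   1.3 63.7] turn -0.0028
 delta after turn [ 0.9  1.1 63.7]
```

View pics/w7.png

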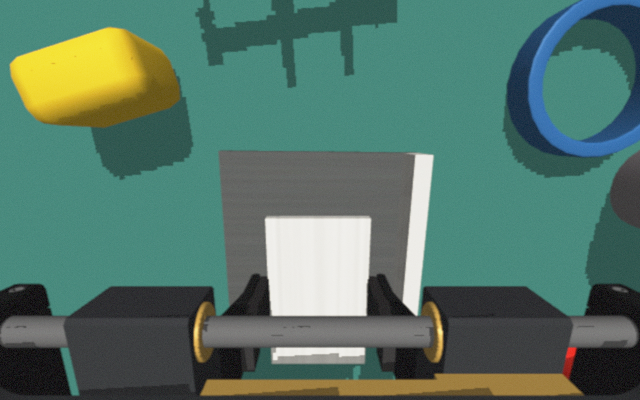

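The blank is held square over the base, with the far fence at column 420. I'll set it down.

```bash

python3 shift.py '0 0.001 0.001 0.02 0;0 0 0 0.02 0;0 0 0 0.012 0;0 0 0 0.008 0;0 0 0 0.0037 0;0 0 0 0 0;0 0 0 0 0'
python3 shift.py '0.062 0 0 0 0;0.062 0 0 0 0;0.062 0 0 0 0;0.062 0 0 -0.015 0;0.062 0 0 -0.025 0;0.08 0 0 -0.03 0;0.08 0 0 -0.03 0.03;0.08 0 0 0 0'
python3 -c "
from h import *
to(572.2,-305.7,180,-5.5)
f=eyes.grab_frame('top')
for r,px in blanks(f): print(px.round(),np.round(r[0],1),np.round(r[1]),round(r[2],1))"
```

```text
time: 23.27
eef_pos: [0.4983, 0.1078, 0.0853]
eef_rot: [[0.065, 0.998, 0.001], [0.998, -0.065, 0.0], [0.0, 0.001, -1.0]]
wrist_force: [0.4, -0.4, -0.0]
width: 0.049
finger_force: 30.0
time: 23.93
eef_pos: [0.501, 0.1091, 0.1906]
eef_rot: [[0.096, 0.995, 0.011], [0.995, -0.096, 0.002], [0.003, 0.011, -1.0]]
wrist_force: [0.9, 0.5, -0.3]
width: 0.0744
finger_force: 0.0
t 23.93 tcp [501.  109.1 190.6] az -5.5 tilt 0.66 F [ 0.9  0.5 -0.3] w 74.4 ff 0.0
 delta tool mm [-406.1  110.5   10.4] turn -0.0
 delta after turn [-406.1  110.6   10.6]
[492. 278.] [ 492.8 -435. ] [53. 83.] 7.8
[434. 243.] [ 572.1 -305.7] [83. 53.] 84.5
[476. 234.] [ 593.7 -402.8] [53. 83.] 9.5
[412. 201.] [ 674.6 -259.5] [37. 56.] 65.5
```

```bash

python3 shift.py '0.08 -0.0338 0.0092 0 0;0.08 -0.0338 0.0092 0 0;0.08 -0.0338 0.0092 0 0;0.08 -0.0338 0.0092 0 0;0.08 -0.0338 0.0092 0 0;0.08 -0.0338 0.0092 0 0;0.08 -0.0338 0.0092 0 0;0.08 -0.0338 0.0092 0 0' >/dev/null
python3 shift.py '0.08 -0.0338 0.0092 0.005 0;0.08 -0.0338 0.0092 0.005 0;0.08 -0.0338 0.0092 0.01 0;0.08 -0.0338 0.0092 0.01 0;0.08 0 0 0 0;0.08 0 0 0 0;0.08 0 0 0 0;0.08 0 0 0 0' >/dev/null
python3 -c "
from h import *
to(572.2,-305.7,72.7,-5.5)"
```

```text
t 25.32 tcp [ 569.5 -304.5  154.7] az -5.31 tilt 0.07 F [0.9 1.  0.2] w 80.2 ff 0.0
 delta tool mm [-1.   2.9 82. ] turn 0.0034
 delta after turn [-0.9  2.8 82. ]
```

```bash

python3 shift.py '0.08 -0.001 0.0029 0.025 0;0.08 0 0 0.025 0;0.08 0 0 0.015 0;0.08 0 0 0.01 0;0.08 0 0 0.005 0;0.08 0 0 0.002 0;0.08 0 0 0 0;0.08 0 0 0 0' >/dev/null
python3 shift.py '0 0 0 0 0;0 0 0 0 0;0 0 0 0 0;0 0 0 0 0;0 0 0 0 0;0 0 0 0 0'
python3 shift.py '0 0 0 -0.02 0;0 0 0 -0.03 0;0 0 0 -0.03 0;0 0 0 -0.02 -0.028;0 0 0 0 0;0 0.034 -0.0084 0 0;0 0.034 -0.0084 0 0;0 0.034 -0.0084 0 0' >/dev/null
python3 shift.py '0 0.034 -0.0084 0 0;0 0.034 -0.0084 0 0;0 0.034 -0.0084 0 0;0 0.034 -0.0084 0 0;0 0.034 -0.0084 0 0;0 0.034 -0.0084 0 0;0 0.034 -0.0084 0 0;0 0.034 -0.0084 0 0'
python3 shift.py '0 0.034 -0.0084 0.01 0;0 0 0 0.02 0;0 0 0 0 0;0 0 0 0 0;0 0 0 0 0;0 0 0 0 0' >/dev/null
python3 -c "
from h import *
to(497.8,107.5,90,-3.7)"
```

```text
time: 26.48
eef_pos: [0.5721, -0.3078, 0.073]
eef_rot: [[0.095, 0.995, 0.0], [0.995, -0.095, -0.0], [-0.0, 0.0, -1.0]]
wrist_force: [0.6, 0.5, 0.6]
width: 0.049
finger_force: 30.0
time: 27.82
eef_pos: [0.5038, 0.0729, 0.1721]
eef_rot: [[0.068, 0.998, -0.001], [0.998, -0.068, -0.0], [-0.0, -0.001, -1.0]]
wrist_force: [0.7, 0.0, -1.0]
width: 0.049
finger_force: 30.0
t 28.32 tcp [499.5 104.8 143.3] az -4.0 tilt 0.06 F [ 0.2 -0.1 -0.7] w 49.1 ff 30.0
 delta tool mm [ 2.6 -2.  53.3] turn -0.0052
 delta after turn [ 2.6 -1.9 53.3]
```

```bash

python3 shift.py '0 0.0006 -0.002 0.02 -0.005;0 0 0 0.015 0;0 0 0 0.01 0;0 0 0 0.006 0;0 0 0 0.0023 0;0 0 0 0 0;0 0 0 0 0;0 0 0 0 0'
python3 shift.py '0.062 0 0 0 0;0.062 0 0 0 0;0.062 0 0 0 0;0.062 0 0 -0.015 0;0.062 0 0 -0.025 0;0.08 0 0 -0.03 0;0.08 0 0 -0.02 -0.115;0.08 0 0 0 -0.115'
python3 -c "
from h import *
to(593.7,-402.8,180,9.5)
f=eyes.grab_frame('top')
for r,px in blanks(f): print(px.round(),np.round(r[0],1),np.round(r[1]),round(r[2],1))"
```

```text
time: 28.98
eef_pos: [0.4974, 0.107, 0.0902]
eef_rot: [[0.062, 0.998, 0.001], [0.998, -0.062, 0.0], [0.0, 0.001, -1.0]]
wrist_force: [-0.1, -0.7, -0.5]
width: 0.0491
finger_force: 30.0
time: 29.65
eef_pos: [0.4992, 0.1079, 0.184]
eef_rot: [[-0.173, 0.985, 0.009], [0.985, 0.173, 0.001], [-0.0, 0.009, -1.0]]
wrist_force: [-0.1, 0.1, -0.1]
width: 0.0745
finger_force: 0.0
t 29.65 tcp [499.2 107.9 184. ] az 9.94 tilt 0.5 F [-0.1  0.1 -0.1] w 74.5 ff 0.0
 delta tool mm [-519.4    4.8    4.2] turn 0.0077
 delta after turn [-519.3    8.9    4. ]
[492. 278.] [ 492.8 -435.1] [52. 83.] 7.5
[476. 234.] [ 593.8 -402.9] [53. 83.] 10.3
[412. 201.] [ 674.3 -259. ] [37. 56.] 68.2
```

```bash

python3 shift.py '0.08 -0.0325 0.0003 0 0;0.08 -0.0325 0.0003 0 0;0.08 -0.0325 0.0003 0 0;0.08 -0.0325 0.0003 0 0;0.08 -0.0325 0.0003 0 0;0.08 -0.0325 0.0003 0 0;0.08 -0.0325 0.0003 0 0;0.08 -0.0325 0.0003 0 0' >/dev/null
python3 shift.py '0.08 -0.0325 0.0003 0 0;0.08 -0.0325 0.0003 0 0;0.08 -0.0325 0.0003 0 0;0.08 -0.0325 0.0003 0 0;0.08 -0.0325 0.0003 0 0;0.08 -0.0325 0.0003 0.01 0;0.08 -0.0325 0.0003 0.01 0;0.08 -0.0325 0.0003 0.01 0' >/dev/null
python3 shift.py '0.08 0 0 0 0;0.08 0 0 0 0;0.08 0 0 0 0;0.08 0 0 0 0' >/dev/null
python3 -c "
from h import *
to(593.8,-402.8,72.7,9.8)"
```

```text
t 31.37 tcp [ 589.1 -403.   149.7] az 9.71 tilt 0.07 F [-0.2  0.6  0. ] w 79.9 ff 0.0
 delta tool mm [-0.7  4.6 77. ] turn -0.0016
 delta after turn [-0.6  4.7 77. ]
```

```bash

python3 shift.py '0.08 -0.0007 0.0046 0.02 0;0.08 0 0 0.025 0;0.08 0 0 0.015 0;0.08 0 0 0.01 0;0.08 0 0 0.005 0;0.08 0 0 0.002 0;0.08 0 0 0 0;0.08 0 0 0 0' >/dev/null
python3 shift.py '0 0 0 0 0;0 0 0 0 0;0 0 0 0 0;0 0 0 0 0;0 0 0 0 0;0 0 0 0 0'
python3 shift.py '0 0 0 -0.02 0;0 0 0 -0.03 0;0 0 0 -0.03 0;0 0 0 -0.02 0.117;0 0 0 0 0.117;0 0 0 0 0;0 0.0335 -0.0086 0 0;0 0.0335 -0.0086 0 0'
python3 shift.py '0 0.0335 -0.0086 0 0;0 0.0335 -0.0086 0 0;0 0.0335 -0.0086 0 0;0 0.0335 -0.0086 0 0;0 0.0335 -0.0086 0 0;0 0.0335 -0.0086 0 0;0 0.0335 -0.0086 0 0;0 0.0335 -0.0086 0 0' >/dev/null
python3 shift.py '0 0.0335 -0.0086 0 0;0 0.0335 -0.0086 0 0;0 0.0335 -0.0086 0 0;0 0.0335 -0.0086 0.005 0;0 0.0335 -0.0086 0.015 0;0 0 0 0 0;0 0 0 0 0;0 0 0 0 0'
python3 shift.py '0 0 0 0 0;0 0 0 0 0'>/dev/null
python3 -c "
from h import *
to(497.8,107.5,96,-3.7)"
```

```text
time: 32.53
eef_pos: [0.5933, -0.405, 0.0727]
eef_rot: [[-0.167, 0.986, 0.0], [0.986, 0.167, -0.0], [-0.0, 0.0, -1.0]]
wrist_force: [-0.2, 0.0, 0.2]
width: 0.0496
finger_force: 30.0
time: 33.2
eef_pos: [0.5789, -0.3385, 0.171]
eef_rot: [[0.067, 0.998, -0.002], [0.998, -0.067, -0.0], [-0.001, -0.002, -1.0]]
wrist_force: [1.5, 1.8, -1.4]
width: 0.0488
finger_force: 30.0
time: 34.53
eef_pos: [0.4973, 0.1043, 0.1518]
eef_rot: [[0.064, 0.998, -0.002], [0.998, -0.064, -0.001], [-0.001, -0.002, -1.0]]
wrist_force: [0.4, -0.7, -0.7]
width: 0.0489
finger_force: 30.0
t 34.7 tcp [498.1 103.3 152.5] az -3.91 tilt 0.04 F [ 0.8  0.  -0.7] w 49.0 ff 30.0
 delta tool mm [ 4.2 -0.6 56.5] turn -0.0037
 delta after turn [ 4.2 -0.5 56.5]
```

```bash

python3 shift.py '0 0.0022 -0.0006 0.02 -0.003;0 0 0 0.015 0;0 0 0 0.01 0;0 0 0 0.008 0;0 0 0 0.0035 0;0 0 0 0 0;0 0 0 0 0;0 0 0 0 0'
python3 shift.py '0.062 0 0 0 0;0.062 0 0 0 0;0.062 0 0 0 0;0.062 0 0 -0.015 0;0.062 0 0 -0.025 0;0.08 0 0 -0.03 0;0.08 0 0 -0.02 -0.098;0.08 0 0 0 -0.098'
python3 -c "
from h import *
to(492.8,-435,180,7.6)
f=eyes.grab_frame('top')
for r,px in blanks(f): print(px.round(),np.round(r[0],1),np.round(r[1]),round(r[2],1))"
```

```text
time: 35.37
eef_pos: [0.4977, 0.1073, 0.0967]
eef_rot: [[0.063, 0.998, 0.001], [0.998, -0.063, 0.0], [0.0, 0.001, -1.0]]
wrist_force: [-0.5, 0.1, -0.0]
width: 0.0493
finger_force: 30.0
time: 36.03
eef_pos: [0.4996, 0.1083, 0.1905]
eef_rot: [[-0.137, 0.991, 0.009], [0.991, 0.137, 0.001], [0.0, 0.009, -1.0]]
wrist_force: [0.5, 0.7, 0.2]
width: 0.0743
finger_force: 0.0
t 36.03 tcp [499.6 108.3 190.5] az 7.89 tilt 0.51 F [0.5 0.7 0.2] w 74.3 ff 0.0
 delta tool mm [-537.2  -81.3    9.8] turn 0.005
 delta after turn [-537.6  -78.6   10.5]
[502. 286.] [ 476.7 -458.6] [52. 83.] 7.4
[412. 201.] [ 674.7 -259.3] [37. 56.] 65.5
```

The last blank was knocked aside; it is now at (502,286) in the top view. It lies nearer the cabinet, so I'll check clearance there.

```bash
python3 - <<'E'
from h import *
f=dict(np.load("top.npz")); g=dict(np.load("scene.npz"))
for z in (.05,.1,.15,.2,.3):
    w=p2w(f,[(565,291),(591,345),(562,250),(600,375)],z); print(z,(w*1000).round().tolist())
# scene handles: lowest handle ends approx (212,121),(242,95)
for z in (.03,.05,.1): print('s',z,(p2w(g,[(212,121),(242,95),(188,137)],z)*1000).round().tolist())
E
```

```text
0.05 [[462.0, -580.0], [347.0, -629.0], [553.0, -579.0], [284.0, -644.0]]
0.1 [[458.0, -559.0], [347.0, -606.0], [545.0, -558.0], [287.0, -620.0]]
0.15 [[453.0, -538.0], [347.0, -583.0], [537.0, -537.0], [289.0, -596.0]]
0.2 [[449.0, -516.0], [347.0, -559.0], [529.0, -515.0], [292.0, -572.0]]
0.3 [[440.0, -474.0], [347.0, -513.0], [513.0, -473.0], [297.0, -525.0]]
s 0.03 [[473.0, -604.0], [340.0, -638.0], [561.0, -595.0]]
s 0.05 [[483.0, -582.0], [353.0, -615.0], [569.0, -573.0]]
s 0.1 [[508.0, -527.0], [385.0, -559.0], [589.0, -519.0]]
```

```bash

python3 shift.py '0.08 -0.0329 -0.0057 0 0;0.08 -0.0329 -0.0057 0 0;0.08 -0.0329 -0.0057 0 0;0.08 -0.0329 -0.0057 0 0;0.08 -0.0329 -0.0057 0 0;0.08 -0.0329 -0.0057 0 0;0.08 -0.0329 -0.0057 0 0;0.08 -0.0329 -0.0057 0 0' >/dev/null
python3 shift.py '0.08 -0.0329 -0.0057 0 0;0.08 -0.0329 -0.0057 0 0;0.08 -0.0329 -0.0057 0 0;0.08 -0.0329 -0.0057 0 0;0.08 -0.0329 -0.0057 0 0;0.08 -0.0329 -0.0057 0 0;0.08 -0.0329 -0.0057 0.01 0;0.08 -0.0329 -0.0057 0.01 0' >/dev/null
python3 shift.py '0.08 -0.0329 -0.0057 0.01 0;0.08 0 0 0 0;0.08 0 0 0 0;0.08 0 0 0 0;0.08 0 0 0 0' >/dev/null
python3 -c "
from h import *
to(476.7,-458.6,72.7,7.4)
f=wframe(); cv2.imwrite('pics/w8.png',f['image'][:,:,::-1])"
```

```text
t 37.83 tcp [ 476.1 -458.2  156.2] az 7.71 tilt 0.06 F [0.1 0.1 0.4] w 80.0 ff 0.0
 delta tool mm [-0.6  0.5 83.5] turn 0.0055
 delta after turn [-0.5  0.5 83.5]
```

View pics/w8.png

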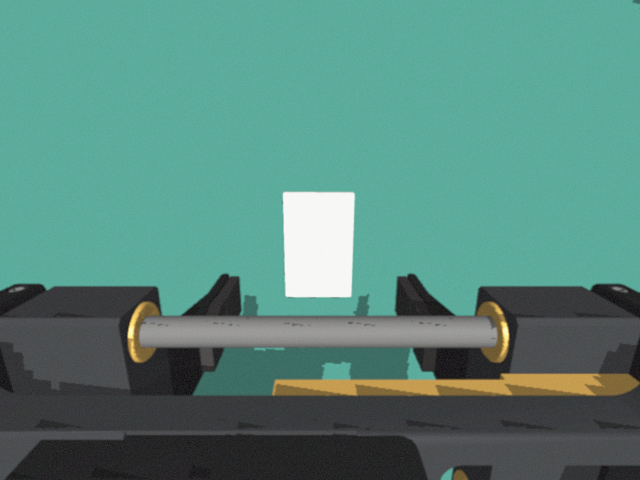

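The blank sits at (319,245), centred between the fingers. I'll grasp and carry it.

```bash

python3 shift.py '0.08 -0.0006 0.0005 0.025 0;0.08 0 0 0.025 0;0.08 0 0 0.015 0;0.08 0 0 0.01 0;0.08 0 0 0.006 0;0.08 0 0 0.0025 0;0.08 0 0 0 0;0.08 0 0 0 0' >/dev/null
python3 shift.py '0 0 0 0 0;0 0 0 0 0;0 0 0 0 0;0 0 0 0 0;0 0 0 0 0;0 0 0 0 0'
python3 shift.py '0 0 0 -0.02 0;0 0 0 -0.03 0;0 0 0 -0.03 0;0 0 0 -0.02 0.1;0 0 0 0 0.099;0 0 0 0 0;0 0.0333 -0.0009 0 0;0 0.0333 -0.0009 0 0'
python3 shift.py '0 0.0333 -0.0009 0 0;0 0.0333 -0.0009 0 0;0 0.0333 -0.0009 0 0;0 0.0333 -0.0009 0 0;0 0.0333 -0.0009 0 0;0 0.0333 -0.0009 0 0;0 0.0333 -0.0009 0 0;0 0.0333 -0.0009 0 0' >/dev/null
python3 shift.py '0 0.0333 -0.0009 0 0;0 0.0333 -0.0009 0 0;0 0.0333 -0.0009 0 0;0 0.0333 -0.0009 0 0;0 0.0333 -0.0009 0 0;0 0.0333 -0.0009 0.005 0;0 0.0333 -0.0009 0.01 0;0 0 0 0 0' >/dev/null
python3 shift.py '0 0 0 0 0;0 0 0 0 0;0 0 0 0 0;0 0 0 0 0'>/dev/null
python3 -c "
from h import *
to(497.8,107.5,102,-3.7)"
```

```text
time: 39.05
eef_pos: [0.476, -0.4606, 0.0727]
eef_rot: [[-0.132, 0.991, 0.0], [0.991, 0.132, -0.0], [-0.0, 0.0, -1.0]]
wrist_force: [0.0, -0.4, 0.7]
width: 0.049
finger_force: 30.0
time: 39.72
eef_pos: [0.4769, -0.395, 0.1713]
eef_rot: [[0.068, 0.998, -0.002], [0.998, -0.068, -0.0], [-0.0, -0.002, -1.0]]
wrist_force: [0.9, 0.8, 0.0]
width: 0.049
finger_force: 30.0
t 41.38 tcp [498.  103.6 157.4] az -3.91 tilt 0.05 F [-0.3 -0.7 -1.2] w 48.9 ff 30.0
 delta tool mm [ 3.9 -0.5 55.4] turn -0.0036
 delta after turn [ 3.8 -0.5 55.4]
```

```bash

python3 shift.py '0 0.0019 -0.0006 0.02 -0.003;0 0 0 0.015 0;0 0 0 0.01 0;0 0 0 0.006 0;0 0 0 0.0032 0;0 0 0 0 0;0 0 0 0 0;0 0 0 0 0'
python3 shift.py '0.062 0 0 0 0;0.062 0 0 0 0;0.062 0 0 0 0;0.062 0 0 -0.015 0;0.062 0 0 -0.025 0;0.02 0 0 -0.02 0;0.02 0.033 0 0 0;0.02 0.033 0 0 0'
python3 shift.py '0.02 0 0 0 0;0.02 0 0 0 0;0.02 0 0 0 0'>/dev/null
python3 -c "
from h import *
c=np.array([546.6,59.7]); ux=np.array([.998,-.0645]); uy=np.array([.0645,.998])
q=c-50*ux+104*uy; to(q[0],q[1],82.5,-3.7)
f=wframe(); cv2.imwrite('pics/w9.png',f['image'][:,:,::-1])"
```

```text
time: 42.05
eef_pos: [0.498, 0.1074, 0.104]
eef_rot: [[0.063, 0.998, 0.001], [0.998, -0.063, 0.0], [0.0, 0.001, -1.0]]
wrist_force: [-0.2, 0.1, -1.8]
width: 0.0491
finger_force: 30.0
time: 42.72
eef_pos: [0.5031, 0.1719, 0.1651]
eef_rot: [[0.069, 0.998, 0.004], [0.998, -0.069, -0.0], [-0.0, 0.004, -1.0]]
wrist_force: [0.5, 1.0, -0.5]
width: 0.0491
finger_force: 0.0
t 42.97 tcp [501.5 172.7 163.2] az -3.6 tilt 0.06 F [ 0.  -1.5  1. ] w 29.8 ff 0.0
 delta tool mm [-5.8  2.4 80.7] turn 0.0018
 delta after turn [-5.9  2.3 80.7]
```

View pics/w9.png

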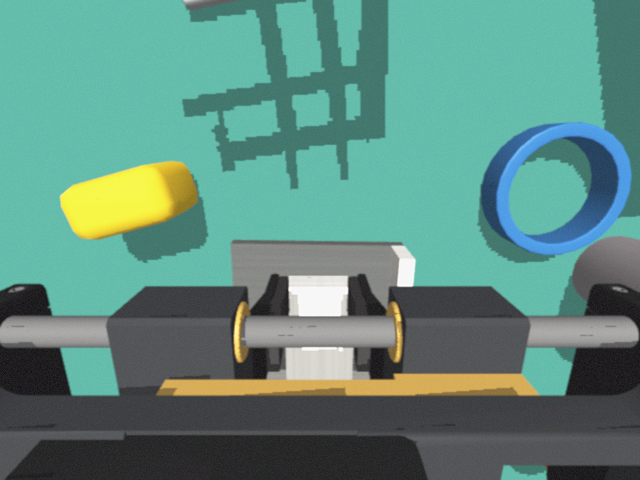

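The stack is at (320,290), with the fingers just beyond its +y end. I have used all the picture views, so I'll go on with numbers and the force reading. Next I lower and push toward the -y fence.

```bash

python3 shift.py '0.02 -0.0038 0.0023 0.025 0;0.02 0 0 0.025 0;0.02 0 0 0.015 0;0.02 0 0 0.01 0;0.02 0 0 0.0055 0;0.02 0 0 0 0;0.02 0 0 0 0;0.02 0 0 0 0'
python3 shift.py '0.02 -0.004 0 0 0;0.02 -0.004 0 0 0;0.02 -0.003 0 0 0;0.02 0 0 0 0;0.02 0 0 0 0;0.02 0 0 0 0'
python3 shift.py '0.02 -0.002 0 0 0;0.02 -0.0015 0 0 0;0.02 0 0 0 0;0.02 0 0 0 0;0.02 0 0 0 0'
python3 -c "
from h import *
c=np.array([546.6,59.7]); ux=np.array([.998,-.0645]); uy=np.array([.0645,.998])
p=np.array(probe_bus.observe()['eef_pos'][:2])*1000-c; print(p@ux,p@uy); to(500,160,82)"
```

```text
time: 43.68
eef_pos: [0.5044, 0.1693, 0.0838]
eef_rot: [[0.063, 0.998, 0.002], [0.998, -0.063, 0.001], [0.001, 0.002, -1.0]]
wrist_force: [0.5, -0.5, 0.0]
width: 0.0202
finger_force: 0.0
time: 44.18
eef_pos: [0.5031, 0.158, 0.0829]
eef_rot: [[0.063, 0.998, 0.0], [0.998, -0.063, -0.0], [-0.0, 0.0, -1.0]]
wrist_force: [-0.1, 0.1, 0.3]
width: 0.0197
finger_force: 0.1
time: 44.6
eef_pos: [0.5028, 0.155, 0.0829]
eef_rot: [[0.063, 0.998, 0.0], [0.998, -0.063, 0.0], [0.0, 0.0, -1.0]]
wrist_force: [0.3, 1.6, 1.6]
width: 0.02
finger_force: 1.0
-49.80863421522052 92.24881632635562
t 44.6 tcp [502.8 155.   82.9] az -3.6 tilt 0.02 F [0.3 1.6 1.6] w 20.0 ff 1.0
 delta tool mm [ 4.8 -3.2  0.9] turn None
```

Contact with the stack has begun (y force +1.6 N). I'll continue in small steps.

```bash

for i in 1; do python3 shift.py '0.02 -0.001 0 0 0;0.02 -0.001 0 0 0;0.02 0 0 0 0;0.02 0 0 0 0;0.02 0 0 0 0' | grep -E 'pos|wrist'; done
python3 shift.py '0.02 -0.001 0 0 0;0.02 0 0 0 0;0.02 0 0 0 0;0.02 0 0 0 0' | grep -E 'pos|wrist'
python3 shift.py '0.02 -0.001 0 0 0;0.02 0 0 0 0;0.02 0 0 0 0;0.02 0 0 0 0' | grep -E 'pos|wrist'
```

```text
eef_pos: [0.503, 0.1543, 0.083]
wrist_force: [0.4, 5.2, -1.3]
eef_pos: [0.5031, 0.1541, 0.0831]
wrist_force: [0.8, 6.7, -1.4]
eef_pos: [0.5033, 0.154, 0.0833]
wrist_force: [2.0, 9.7, -1.3]
```

```bash

python3 shift.py '0.02 0 0 0 0;0.02 0.005 0 0 0;0.02 0.01 0 0 0;0.02 0 0 -0.03 0;0.02 0 0 -0.03 0;0.04 0 0 -0.01 -0.12;0.04 0 0 0 -0.12;0.04 0 0 0 -0.12' >/dev/null
python3 shift.py '0.04 0 0 0 -0.12;0.04 0 0 0 -0.12;0.04 0 0 0 -0.12;0.04 0 0 0 -0.12;0.04 0 0 0 -0.12;0.04 0 0 0 -0.12;0.04 0 0 0 -0.12;0.04 0 0 0 -0.12' >/dev/null
python3 shift.py '0.04 0 0 0 -0.12;0.04 0 0 0 -0.12;0.04 0 0 0 0;0.04 0 0 0 0;0.04 0 0 0 0' >/dev/null
python3 -c "
from h import *
c=np.array([546.6,59.7]); ux=np.array([.998,-.0645]); uy=np.array([.0645,.998])
q=c-105*ux+42*uy; to(q[0],q[1],82.5,86.3); print(np.round(probe_bus.observe()['joint_pos'],2))"
```

```text
t 47.43 tcp [503.4 165.4 152.6] az 85.6 tilt 0.06 F [-0.1  0.1 -0.3] w 40.1 ff 0.0
 delta tool mm [ 54.3 -61.3  70.2] turn -0.0121
 delta after turn [ 55.1 -60.7  70.1]
[ 0.22  0.54 -0.81  1.98  0.52  0.84  0.62]
```

```bash

python3 shift.py '0.04 0 0 0 -0.012;0.04 0.0275 -0.0303 0 0;0.04 0.0275 -0.0303 0 0;0.04 0 0 0 0;0.04 0 0 0 0;0.04 0 0 0 0' >/dev/null
python3 shift.py '0.04 0 0 0.025 0;0.04 0 0 0.02 0;0.04 0 0 0.015 0;0.04 0 0 0.009 0;0.04 0 0 0 0;0.04 0 0 0 0' >/dev/null
python3 -c "
from h import *
c=np.array([546.6,59.7]); ux=np.array([.998,-.0645]); uy=np.array([.0645,.998])
q=c-61.5*ux+42*uy; to(q[0],q[1],82.5,86.3)"
```

```text
t 48.43 tcp [445.5 109.6  83.9] az 86.51 tilt 0.04 F [ 0.4 -0.   0.1] w 40.0 ff 0.0
 delta tool mm [-42.6  -1.5   1.5] turn 0.0036
 delta after turn [-42.6  -1.3   1.4]
```

Now push toward the far fence, about 40 mm, then small steps under force watch.

```bash

python3 shift.py '0.04 -0.004 -0.001 0.001 0;0.04 -0.005 0 0 0;0.04 -0.005 0 0 0;0.04 -0.005 0 0 0;0.04 -0.005 0 0 0;0.04 -0.005 0 0 0;0.04 -0.005 0 0 0;0.04 -0.003 0 0 0' | grep -E 'pos|wrist'
python3 shift.py '0.04 -0.002 0 0 0;0.04 0 0 0 0;0.04 0 0 0 0;0.04 0 0 0 0' | grep -E 'pos|wrist'
python3 shift.py '0.04 -0.002 0 0 0;0.04 0 0 0 0;0.04 0 0 0 0;0.04 0 0 0 0' | grep -E 'pos|wrist'
python3 shift.py '0.04 -0.002 0 0 0;0.04 0 0 0 0;0.04 0 0 0 0;0.04 0 0 0 0' | grep -E 'pos|wrist'
```

```text
eef_pos: [0.4823, 0.1052, 0.0828]
wrist_force: [-2.7, 0.3, 2.4]
eef_pos: [0.4842, 0.1051, 0.0829]
wrist_force: [0.1, -0.4, -0.6]
eef_pos: [0.4857, 0.105, 0.0828]
wrist_force: [-2.4, 0.7, 1.1]
eef_pos: [0.4879, 0.1049, 0.0828]
wrist_force: [-2.4, 0.8, 0.2]
```

```bash

for r in 1; do python3 shift.py '0.04 -0.002 0 0 0;0.04 0 0 0 0;0.04 0 0 0 0;0.04 0 0 0 0' | grep -E 'pos|wrist'; done
python3 shift.py '0.04 -0.002 0 0 0;0.04 0 0 0 0;0.04 0 0 0 0;0.04 0 0 0 0' | grep -E 'pos|wrist'
python3 shift.py '0.04 -0.001 0 0 0;0.04 0 0 0 0;0.04 0 0 0 0;0.04 0 0 0 0' | grep -E 'pos|wrist'
```

```text
eef_pos: [0.4891, 0.1049, 0.0828]
wrist_force: [-6.2, 1.2, 2.9]
eef_pos: [0.4894, 0.105, 0.0826]
wrist_force: [-10.2, 1.1, 6.7]
eef_pos: [0.4895, 0.105, 0.0826]
wrist_force: [-11.5, 1.6, 9.6]
```

```bash

python3 shift.py '0.04 0.005 0 0 0;0.04 0.01 0 0 0;0.04 0.005 0 -0.03 0;0.04 0 0 -0.03 0;0.02 0 0 -0.01 0.12;0.02 0 0 0 0.12;0.02 0 0 0 0.12;0.02 0 0 0 0.12' >/dev/null
python3 shift.py '0.02 0 0 0 0.12;0.02 0 0 0 0.12;0.02 0 0 0 0.12;0.02 0 0 0 0.12;0.02 0 0 0 0.12;0.02 0 0 0 0.12;0.02 0 0 0 0.12;0.02 0 0 0 0.12' >/dev/null
python3 shift.py '0.02 0 0 0 0.13;0.02 0 0 0 0;0.02 0 0 0 0;0.02 0 0 0 0;0.02 0 0 0 0' >/dev/null
python3 -c "
from h import *
c=np.array([546.6,59.7]); ux=np.array([.998,-.0645]); uy=np.array([.0645,.998])
q=c-30*ux+104*uy; to(q[0],q[1],82.5,-3.7)
f=eyes.grab_frame('top'); im=f['image']
# sample grey along squarer x and y through the stack top (z=.034)
for nm,pts in (('x',[(x,40) for x in range(-70,14,3)]),('y',[(-25,y) for y in range(-14,100,3)])):
    W=[np.r_[c+a*ux+b*uy,34]/1000 for a,b in pts]; P=w2p(f,W).astype(np.float32)
    v=cv2.remap(im,P[:,0][None],P[:,1][None],cv2.INTER_LINEAR)[0].mean(1).astype(int); print(nm,[(a if nm=='x' else b,int(k)) for (a,b),k in zip(pts,v)])"
```

```text
t 52.85 tcp [472.9 105.9 152.9] az -3.11 tilt 0.04 F [-0.6  1.3 -0.1] w 19.8 ff 0.0
 delta tool mm [62.2 47.1 70.4] turn 0.0104
 delta after turn [62.7 46.5 70.4]
x [(-70, 82), (-67, 81), (-64, 79), (-61, 76), (-58, 74), (-55, 72), (-52, 72), (-49, 68), (-46, 66), (-43, 65), (-40, 60), (-37, 58), (-34, 63), (-31, 91), (-28, 117), (-25, 123), (-22, 118), (-19, 107), (-16, 98), (-13, 88), (-10, 76), (-7, 56), (-4, 44), (-1, 40), (2, 37), (5, 46), (8, 64), (11, 71)]
y [(-14, 85), (-11, 120), (-8, 153), (-5, 179), (-2, 211), (1, 218), (4, 223), (7, 225), (10, 225), (13, 216), (16, 150), (19, 63), (22, 46), (25, 43), (28, 62), (31, 80), (34, 95), (37, 111), (40, 123), (43, 123), (46, 118), (49, 110), (52, 99), (55, 88), (58, 81), (61, 78), (64, 78), (67, 81), (70, 83), (73, 84), (76, 87), (79, 90), (82, 92), (85, 93), (88, 96), (91, 96), (94, 100), (97, 100)]
```

```bash

python3 shift.py '0.02 0.0313 0.0235 0 0.01;0.02 0.0313 0.0235 0 0;0.02 0 0 0 0;0.02 0 0 0 0;0.02 0 0 0 0' >/dev/null
python3 shift.py '0.02 0 0 0.025 0;0.02 0 0 0.02 0;0.02 0 0 0.015 0;0.02 0 0 0.01 0;0.02 0 0 0 0;0.02 0 0 0 0' | grep -E 'pos|wrist'
python3 shift.py '0.02 -0.005 0 0 0;0.02 -0.004 0 0 0;0.02 0 0 0 0;0.02 0 0 0 0;0.02 0 0 0 0'| grep -E 'pos|wrist'
python3 shift.py '0.02 -0.002 0 0 0;0.02 0 0 0 0;0.02 0 0 0 0;0.02 0 0 0 0'| grep -E 'pos|wrist'
python3 shift.py '0.02 -0.002 0 0 0;0.02 0 0 0 0;0.02 0 0 0 0;0.02 0 0 0 0'| grep -E 'pos|wrist'
python3 -c "
from h import *
c=np.array([546.6,59.7]); ux=np.array([.998,-.0645]); uy=np.array([.0645,.998])
p=np.array(probe_bus.observe()['eef_pos'][:2])*1000-c; print(p@ux,p@uy)"
```

```text
eef_pos: [0.5232, 0.1649, 0.0829]
wrist_force: [-0.0, 0.2, -0.3]
eef_pos: [0.5231, 0.1564, 0.0833]
wrist_force: [-0.0, -0.5, -0.4]
eef_pos: [0.5227, 0.1546, 0.0828]
wrist_force: [0.2, -0.9, 0.6]
eef_pos: [0.5226, 0.1529, 0.0829]
wrist_force: [-0.2, 1.3, -0.4]
-29.93966060788556 91.46571594408688
```

```bash

python3 shift.py '0.02 -0.002 0 0 0;0.02 0 0 0 0;0.02 0 0 0 0;0.02 0 0 0 0'| grep -E 'pos|wrist'
python3 shift.py '0.02 -0.002 0 0 0;0.02 0 0 0 0;0.02 0 0 0 0;0.02 0 0 0 0'| grep -E 'pos|wrist'
python3 shift.py '0.02 0.005 0 0 0;0.02 0.015 0 0 0;0.02 0.01 0 -0.03 0;0.02 0 0 -0.035 0;0.02 0 0 -0.035 0;0.02 0 0 -0.04 0;0.02 0 0 -0.04 0' >/dev/null
python3 shift.py '0.02 -0.03 -0.01 0 0;0.02 -0.036 -0.01 0 0;0.02 -0.036 -0.01 0 0;0.02 -0.036 -0.01 0 0;0.02 -0.036 -0.01 0 0;0.02 -0.036 -0.01 0 0;0.02 -0.036 -0.01 0 0;0.02 -0.036 -0.01 0 0' >/dev/null
python3 shift.py '0.02 -0.036 0 0 0;0.02 -0.036 0 0 0;0.02 -0.036 0 0 0;0.02 0 0 0 0;0.02 0 0 0 0' | grep pos
python3 - <<'E'
from h import *
c=np.array([546.6,59.7]); ux=np.array([.998,-.0645]); uy=np.array([.0645,.998])
f=eyes.grab_frame('top'); im=f['image']; cv2.imwrite('pics/t9.png',im[:,:,::-1])
# rectified squarer at z=.034, 1 mm/px: rows = y, cols = x
xs,ys=np.meshgrid(np.arange(-120,15),np.arange(-15,115))
W=np.stack([c[0]+xs*ux[0]+ys*uy[0],c[1]+xs*ux[1]+ys*uy[1],np.full(xs.shape,34.)],-1).reshape(-1,3)/1000
P=w2p(f,W).astype(np.float32).reshape(xs.shape+(2,)); g=cv2.remap(im,P,None,cv2.INTER_LINEAR).mean(2)
for y in (15,40,65): print('y',y,[int(v) for v in g[y+15,::3][15:]])
for x in (-40,-25,-10): print('x',x,[int(v) for v in g[::3,x+120]])
E
```

```text
eef_pos: [0.5228, 0.1526, 0.0831]
wrist_force: [0.8, 4.3, -1.7]
eef_pos: [0.5228, 0.1524, 0.0834]
wrist_force: [0.1, 8.2, -1.2]
eef_pos: [0.4176, -0.2077, 0.2626]
y 15 [107, 108, 108, 108, 107, 108, 105, 108, 144, 202, 222, 222, 221, 222, 221, 223, 223, 221, 221, 223, 224, 222, 222, 222, 221, 214, 212, 220, 218, 191]
y 40 [105, 104, 105, 105, 104, 104, 105, 105, 144, 204, 225, 225, 224, 224, 225, 226, 226, 224, 223, 226, 226, 225, 225, 224, 224, 217, 213, 222, 221, 197]
y 65 [103, 103, 104, 105, 105, 104, 104, 105, 140, 200, 225, 226, 225, 225, 226, 227, 226, 224, 225, 226, 227, 227, 227, 226, 225, 218, 213, 221, 223, 203]
x -40 [87, 129, 195, 219, 220, 220, 219, 221, 220, 221, 221, 223, 223, 223, 223, 224, 224, 224, 224, 224, 224, 225, 225, 225, 224, 225, 225, 225, 225, 225, 225, 211, 158, 105, 103, 105, 106, 105, 104, 104, 110, 115, 115, 116]
x -25 [87, 140, 204, 221, 220, 220, 221, 221, 221, 221, 222, 222, 223, 223, 223, 224, 224, 225, 225, 225, 226, 225, 225, 226, 225, 225, 226, 225, 225, 226, 226, 214, 157, 105, 104, 106, 106, 104, 103, 105, 110, 115, 116, 115]
x -10 [89, 143, 201, 219, 220, 221, 221, 221, 221, 222, 222, 222, 223, 223, 224, 224, 226, 225, 225, 225, 226, 226, 227, 227, 227, 227, 227, 226, 226, 226, 228, 211, 148, 105, 103, 105, 106, 103, 103, 105, 110, 115, 115, 116]
```

The rectified top view puts the stack's edges at x ≈ -50 mm and y ≈ +80 mm on every sampled line, so it is flush and square. I'll hand in.

```bash
python3 -c "
from h import *
f=eyes.grab_frame('top'); print([(px.round(),r[1]) for r,px in blanks(f)])
print(hand_in())"
```

```text
[(array([412., 201.]), (36.620880126953125, 56.051090240478516))]
the job is handed in; nothing more can be done
None
```

I handed the job in (no verdict returned): both templates hang on the peg with the flap shut behind them, all four blanks are stacked flush in the squaring corner, and I disturbed no bystanders that I could see.

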